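# Find the full tin by its weight and hold it up

## Task

Three identical closed tins stand on the tray and only one of them is full of solid chocolate. Starting with the left one, then the middle, then the right, lift each tin about 5 cm to feel its weight and set it back upright on its own felt spot, without dropping it or disturbing anything else on the counter. Then take the heaviest, lift it upright until its underside is 15 cm or more above the counter, and finish while still holding it there, quite still, with the other two standing on their spots (if the right tin is the heaviest, it need not be set down first).

Things in the scene. Friction and masses are not known exactly. Their poses are not given: they have to be found in the camera images.
- tin_left_center (a point): centre (half-way up) of the left one of three identical closed round tins: teal with a pale plain band and a brass lid, 60 mm across and 80 mm tall, straight sides, fixed lid; upright on the tray, centre 52 mm above the counter. Exactly one of the three, any of them, is full and weighs 0.6 to 0.75 kg; the other two weigh 0.15 to 0.3 kg each. Its contents lie on its inside floor (tin_left_floor) and may shift a few mm. z axis up
- tin_middle_center (a point): centre (half-way up) of the middle one of three identical closed round tins: teal with a pale plain band and a brass lid, 60 mm across and 80 mm tall, straight sides, fixed lid; upright on the tray, centre 52 mm above the counter. Exactly one of the three, any of them, is full and weighs 0.6 to 0.75 kg; the other two weigh 0.15 to 0.3 kg each. Its contents lie on its inside floor (tin_middle_floor) and may shift a few mm. z axis up
- tin_right_center (a point): centre (half-way up) of the right one of three identical closed round tins: teal with a pale plain band and a brass lid, 60 mm across and 80 mm tall, straight sides, fixed lid; upright on the tray, centre 52 mm above the counter. Exactly one of the three, any of them, is full and weighs 0.6 to 0.75 kg; the other two weigh 0.15 to 0.3 kg each. Its contents lie on its inside floor (tin_right_floor) and may shift a few mm. z axis up
- spot_left (a point): centre of the left grey felt spot (78 mm across, thin brass ring) on the top face of the tray, where the left tin belongs; 12 mm above the counter; the spots lie 120 mm apart in a row along the tray's y axis. Its axes are the tray's: y runs along the row to the robot's left, x across it, z up
- spot_middle (a point): centre of the middle grey felt spot (78 mm across, thin brass ring) on the top face of the tray, where the middle tin belongs; 12 mm above the counter; the spots lie 120 mm apart in a row along the tray's y axis. Its axes are the tray's: y runs along the row to the robot's left, x across it, z up
- spot_right (a point): centre of the right grey felt spot (78 mm across, thin brass ring) on the top face of the tray, where the right tin belongs; 12 mm above the counter; the spots lie 120 mm apart in a row along the tray's y axis. Its axes are the tray's: y runs along the row to the robot's left, x across it, z up
- tray: low wooden tray the tins stand on, fixed, 110x360x12 mm; origin under its centre, y along the row (to the robot's left), z up
- honey_jar: bystander, to be left alone: honey jar, 54 mm across, 75 mm tall, yellow lid; origin at the centre of its underside
- cream_jar: bystander, to be left alone: jar with white lid, 50 mm across, 60 mm tall; origin at the centre of its underside
- jam_jar: bystander, to be left alone: jam jar with purple lid, 62 mm across, 82 mm tall; origin at the centre of its underside
There are look-alikes about, which are no part of the job. What is shaped like the part that bears tin_left_center but orange is not meant.

How it is judged:
By the outcome, as a careful person would: the job done as asked, in the order asked, and still so for the second after the job is handed in, while the arm keeps its last pose, push and grip.
It also fails if it takes over 72 s, if anything falls off the work surface, if the arm or the gripper's body presses on something with over 40 N, if the wrist force passes 120 N, or if a joint passes its speed limit or range.

## Robot

A 7-joint arm with a two-finger parallel gripper is mounted at the origin on a cart in front of the work surface, level with it; the furniture and walls round the work are solid. World frame = base frame: x ahead of the robot, y to its left, z up, the work surface at z = 0. Lengths are in m, angles in rad, forces in N, time in s.
With the tool pointing down it reaches from about 0.425 to 1.025 m from the base axis. Payload 9.4 kg.
Tool frame: the origin (TCP) lies midway between the tips of the shut fingers; the grasp point (between the pads) lies 19 mm behind it (bot.tcp_to_grasp is the distance from the TCP to the grasp point, in m); z points along the fingers, y is the direction in which the jaws open and shut (so a half turn about z gives the same grasp; the last joint's range is limited). The gripper opens to 85 mm and grips with 20 to 120 N. Pads are 22 mm wide; open, the fingers measure 114 mm over their backs; the gripper's body (76 mm by 85 mm) begins 54 mm behind the grasp point. The pads swing forward as they close: fully open they stand 13 mm farther back than shut.
Start: joints at [-1.281, 0.599, -0.003, 1.599, 0.002, 0.943, -0.08], TCP at [0.26, 0.677, 0.231] pointing down, gripper open.
Joint ranges: [-2.57, 2.57], [-0.35, 1.97], [-1.29, 1.29], [0.11, 2.56], [-1.05, 4.19], [0.11, 1.86], [-2.63, 2.63]. Speed limits (rad/s): [2.22, 2.22, 3.01, 3.01, 3.14, 3.14, 3.14].

## Interface

Orientations are given as a unit quaternion [w, x, y, z].
In Python, from plant import sensors, optics, bot gives the robot as it stands.
- The arm moves only by the tool arm_command, never from a script. Its argument "increments" is a list of rows, each an object of numbers: "rx", "ry", "rz": the turn, a rotation vector about the tool's x, y, z in units of 60 degrees (1.0 is 60 degrees); "tx", "ty", "tz": the shift along the tool's x, y, z in units of 25 mm (1.0 is 25 mm); "grip": the closure, from 0 (fully open) to 1 (shut). In form: [{"rx": .., "ry": .., "rz": .., "tx": .., "ty": .., "tz": .., "grip": ..}, ...]. A call has 1 to 10 rows; each row shifts and turns the commanded pose from where the row before left it, along the tool's axes as they then stand; what a row does not reach is not made up. A row lasts 1/10 s, in which the tool goes at most 50 mm and 8.59 degrees, less where a joint would pass 70% of its speed; a pose out of reach is approached as far as the arm can. A call with a number of a shift or a turn outside -1 to 1 is refused whole. A call with a gripper value outside its range is refused whole. The fingers move at their own pace and stop on an object; the grip force is fixed at half the most. Time passes only in rows, so rows that do not move let the fingers close. It gives the time, the measured TCP pose, the force and the opening at its end, in the units of the state.
- sensors.observe(): the state, without advancing time (a new reading comes with each control period).
- optics.camera(name): name is "side" or "top"; returns the picture (420x560x3 uint8, red, green, blue); there is no depth.
- optics.camera_info(name): a dict with "camera_matrix" (3x3 intrinsics, pixels), "R" (3x3) and "t" (3): a world point X has camera coordinates R X + t. Camera axes: x right, y down, z forward; pixel columns grow to the right and rows downward; lengths in m; the calibration is good to about 2 mm. A picture is of the moment at which its call begins. camera_info takes no time and is no camera call.
- bot.sign_off(): hands the job in, once; it reports no verdict.
The state is a dict: "time_s": time; "joint_pos": joint angles; "joint_vel": joint speeds; "joint_efforts": joint torques, N m; "eef_pos": TCP position; "tcp_rot": TCP orientation; "force": force on the tool from outside, world axes, zero at the start; "moment": the same for the moment, N m; "grip_width": finger opening in m.
Only numpy, scipy, OpenCV 4.12 (cv2) and the standard library are available. Lean on these libraries where they do the work, as an engineer would, in place of code of your own. Each camera call takes 0.05 s, during which the arm holds its last target.

## Working session

There is one attempt and no reset: what is moved stays moved. The work goes in short steps, Python scripts to look and compute and a tool call to move; the robot and the scene stay as the last step left them, time stands still between calls to the robot, and variables do not carry over. Pictures are saved under pics/ and viewed, and the job is handed in when it is done.

Besides the shell and the picture viewer there is one more tool, called in YAML: its name, and indented under it one key for each argument. arm_command: Moves the arm, as the interface text tells. Shifts and turns lie within -1 to 1; 1 stands for 25 mm of shift or 60 degrees of turn. Its arguments: {"type":"object","properties":{"increments":{"type":"array"}},"required":["increments"]}

```bash
mkdir -p pics; ls
python3 - <<'E'
from plant import sensors, optics, bot
import cv2
s=sensors.observe()
for k in s: print(k,s[k])
print(bot.tcp_to_grasp)
for n in("side","top"):
    im=optics.camera(n); cv2.imwrite(f"pics/{n}0.png",im[:,:,::-1]); print(optics.camera_info(n))
E
```

```text
pics
time_s 0.0
joint_pos [-1.2806822   0.60014505 -0.00257051  1.60014928  0.00181132  0.94287595
 -0.07978178]
joint_vel [-1.48017708e-03  5.29263933e-04 -6.53600310e-04  7.28981231e-04
  3.93989355e-05  1.04212835e-04  1.77295977e-03]
joint_efforts [-7.00608825e-05 -7.76456809e+01  1.56411991e+00 -2.58009964e+01
  1.22326027e-02  8.83760629e-03  1.86056333e-06]
eef_pos [0.25984803 0.67632263 0.23039523]
tcp_rot [-7.52660577e-05  1.82328411e-01  9.83237372e-01 -7.84083322e-04]
force [ 0.19053523 -0.2048608   0.46283387]
moment [ 0.02333321 -0.02810393  0.07529448]
grip_width 0.08530136349392389
0.0187
{'camera_matrix': array([[386.22100474,   0.        , 277.5195074 ],
       [  0.        , 386.22100474, 206.54373294],
       [  0.        ,   0.        ,   1.        ]]), 'R': array([[-0.99519752, -0.09777464, -0.00469243],
       [-0.06316495,  0.67806727, -0.73228066],
       [ 0.07478026, -0.7284675 , -0.6809868 ]]), 't': array([0.53515496, 0.19307932, 0.71977863])}
{'camera_matrix': array([[423.6062212 ,   0.        , 283.42367059],
       [  0.        , 423.6062212 , 207.36345608],
       [  0.        ,   0.        ,   1.        ]]), 'R': array([[ 0.00414678, -0.99974077,  0.02238758],
       [-0.99493117, -0.00637414, -0.10035609],
       [ 0.10047278, -0.02185794, -0.99469968]]), 't': array([-0.20095679,  0.55386915,  0.88095546])}
```

View pics/side0.png

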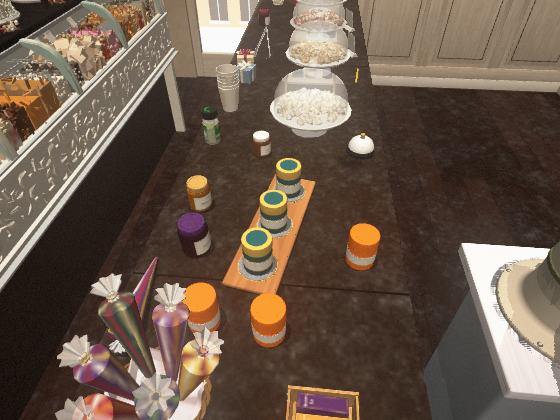

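View pics/top0.png

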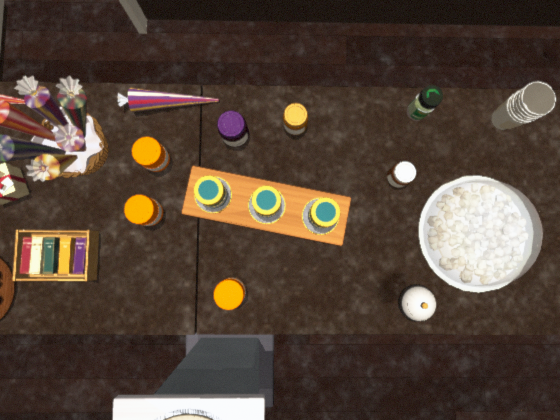

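```bash
cat > h.py <<'E'
import numpy as np,cv2
from plant import sensors, optics, bot
from scipy.spatial.transform import Rotation as Ro
def ray(n,uv,z):
    c=optics.camera_info(n);R,t,K=c["R"],c["t"],c["camera_matrix"]
    d=R.T@np.linalg.solve(K,[uv[0],uv[1],1.]);o=-R.T@t
    return o+d*(z-o[2])/d[2]
def lids(im):
    hsv=cv2.cvtColor(im,cv2.COLOR_RGB2HSV)
    m=cv2.inRange(hsv,(22,150,110),(34,255,255))|cv2.inRange(hsv,(80,100,40),(100,255,160))
    return m
def rot(s):
    q=s["tcp_rot"];return Ro.from_quat([q[1],q[2],q[3],q[0]])
def proj(n,X):
    c=optics.camera_info(n);p=c["camera_matrix"]@(c["R"]@X+c["t"]);return p[:2]/p[2]
E
python3 - <<'E'
from h import *
for n in("top","side"):
    im=cv2.imread(f"pics/{n}0.png")[:,:,::-1].copy();hsv=cv2.cvtColor(im,cv2.COLOR_RGB2HSV)
    m=cv2.inRange(hsv,(78,90,40),(105,255,200))
    C,_=cv2.findContours(m,0,1)
    for c in C:
        if cv2.contourArea(c)>80:
            (e,ax,a)=cv2.fitEllipse(c);print(n,np.round(e,1),np.round(ax,1),cv2.contourArea(c),ray(n,e,.092).round(4))
for n,uv in(("purple",(231,124)),("honey",(295,115)),("cream",(404,172)),("or1",(149,152)),("or2",(141,209)),("or3",(229,293))): print(n,ray("top",uv,.08).round(3))
for uv in((191,168),(350,197),(343,245),(183,213)):print("tray",ray("top",uv,.012).round(3))
s=sensors.observe();print(rot(s).as_matrix().round(3))
im=cv2.imread("pics/top0.png")[150:260,170:370];cv2.imwrite("pics/crop.png",cv2.resize(im,None,fx=4,fy=4,interpolation=2))
E
```

```text
top [325.2 211.3] [17.8 18.3] 254.0 [ 0.5412 -0.2805  0.092 ]
top [265.9 199.5] [17.6 18.3] 250.5 [ 0.5643 -0.1614  0.092 ]
top [208.  189.3] [17.8 18.2] 252.5 [ 0.584  -0.0453  0.092 ]
side [256.1 237.9] [14. 20.] 219.5 [ 0.5823 -0.0435  0.092 ]
side [273. 198.] [10.4 18. ] 145.0 [ 0.5625 -0.1595  0.092 ]
side [288.4 164.9] [ 8.4 15.7] 101.0 [ 0.5392 -0.2782  0.092 ]
purple [ 0.722 -0.088  0.08 ]
honey [ 0.743 -0.22   0.08 ]
cream [ 0.625 -0.445  0.08 ]
or1 [0.662 0.078 0.08 ]
or2 [0.545 0.09  0.08 ]
or3 [ 0.378 -0.09   0.08 ]
tray [0.643 0.006 0.012]
tray [ 0.581 -0.345  0.012]
tray [ 0.475 -0.329  0.012]
tray [0.543 0.02  0.012]
[[-0.933  0.359 -0.   ]
 [ 0.359  0.933 -0.001]
 [-0.    -0.001 -1.   ]]
```

View pics/crop.png

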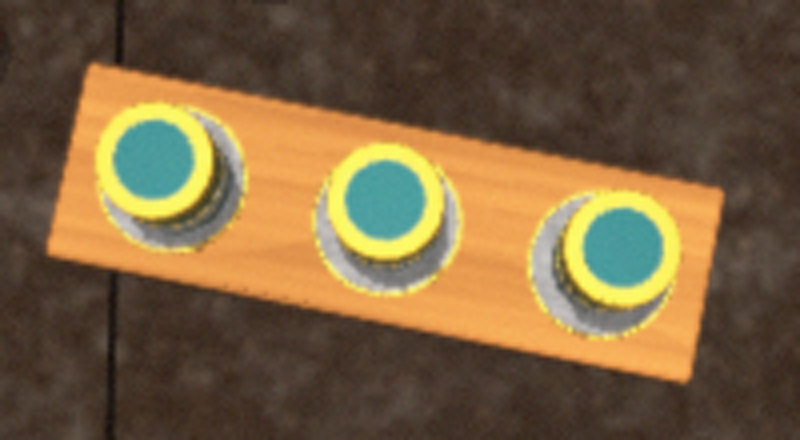

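Run:
```python
from h import *
def P(n):
    c=optics.camera_info(n);return c["camera_matrix"]@np.c_[c["R"],c["t"]]
for a,b in (((45,167),(205,347)),((70,92),(115,285)),((67,138),(170,297)),((300,200),(0,0))):
    X=cv2.triangulatePoints(P("top"),P("side"),np.array(a,float).reshape(2,1),np.array(b,float).reshape(2,1));X=(X[:3]/X[3]).ravel();print(X.round(3),proj("top",X).round(),proj("side",X).round())
for n,c in zip("LMR",((213,195),(267,204.75),(320.75,216))):print(n,ray("top",c,.012).round(4))
# spot by side view
im=cv2.imread("pics/side0.png")[140:300,210:330];cv2.imwrite("pics/crop2.png",cv2.resize(im,None,fx=5,fy=4))
```

```text
[0.606 0.227 0.189] [ 45. 168.] [203. 347.]
[0.731 0.173 0.224] [70. 93.] [114. 285.]
[0.655 0.179 0.215] [ 67. 137.] [171. 297.]
[ 0.678 -0.087  0.577] [174.   7.] [160. -83.]
L [ 0.583  -0.0439  0.012 ]
M [ 0.5623 -0.1624  0.012 ]
R [ 0.5382 -0.2804  0.012 ]
```

arm_command:
  increments:
    - {"rz": 0.132}
    - {"rz": 0.132}
    - {"rz": 0.132}
    - {"rz": 0.132}
    - {"rz": 0.132}
    - {"rz": 0.132}
    - {"rz": 0.132}
    - {"rz": 0.132}
    - {"rz": 0.132}
    - {"rz": 0.132}

```text
schema error: expected keys rx, ry, rz, tx, ty, tz, grip
```

```bash
cat > go.py <<'E'
import sys
from h import *
g=np.array([float(a) for a in sys.argv[1:4]])
s=sensors.observe();M=rot(s).as_matrix();p=np.array(s["eef_pos"])
print("t",s["time_s"],"p",p.round(4),"yaw y",np.degrees(np.arctan2(M[1,1],M[0,1])).round(2),"z",M[:,2].round(4),"F",np.round(s["force"],2),"M",np.round(s["moment"],3),"w",round(s["grip_width"],4),"q",np.round(s["joint_pos"],2))
print("units",(M.T@(g-p)/.025).round(3))
Y=np.radians(-10.5);yt=np.array([np.cos(Y),np.sin(Y),0]);z=np.array([0,0,-1.]);T=np.c_[np.cross(yt,z),yt,z]
print("turn",(Ro.from_matrix(M.T@T).as_rotvec()/np.radians(60)).round(4))
E
python3 go.py .583 -.0445 .2
```

```text
t 0.1 p [0.2599 0.6764 0.2305] yaw y 68.98 z [-4.0e-04 -1.3e-03 -1.0e+00] F [ 0.75  0.31 -0.78] M [0.027 0.058 0.036] w 0.0857 q [-1.28  0.6  -0.    1.6   0.    0.94 -0.08]
units [-22.406 -22.28    1.253]
turn [-1.0000e-03  1.0000e-03  1.3247e+00]
```

arm_command:
  increments:
    - {"rx": 0, "ry": 0, "rz": 0.132, "tx": 0, "ty": 0, "tz": 0, "grip": 0}
    - {"rx": 0, "ry": 0, "rz": 0.132, "tx": 0, "ty": 0, "tz": 0, "grip": 0}
    - {"rx": 0, "ry": 0, "rz": 0.132, "tx": 0, "ty": 0, "tz": 0, "grip": 0}
    - {"rx": 0, "ry": 0, "rz": 0.132, "tx": 0, "ty": 0, "tz": 0, "grip": 0}
    - {"rx": 0, "ry": 0, "rz": 0.132, "tx": 0, "ty": 0, "tz": 0, "grip": 0}
    - {"rx": 0, "ry": 0, "rz": 0.132, "tx": 0, "ty": 0, "tz": 0, "grip": 0}
    - {"rx": 0, "ry": 0, "rz": 0.132, "tx": 0, "ty": 0, "tz": 0, "grip": 0}
    - {"rx": 0, "ry": 0, "rz": 0.132, "tx": 0, "ty": 0, "tz": 0, "grip": 0}
    - {"rx": 0, "ry": 0, "rz": 0.132, "tx": 0, "ty": 0, "tz": 0, "grip": 0}
    - {"rx": 0, "ry": 0, "rz": 0.132, "tx": 0, "ty": 0, "tz": 0, "grip": 0}

```text
time_s: 1.1
eef_pos: [0.2598, 0.6766, 0.2308]
tcp_rot: [0.0, 0.769, 0.639, -0.0]
force: [-0.8, 0.1, -0.4]
grip_width: 0.0855
```

```bash
python3 go.py .583 -.0445 .23
```

```text
t 1.1 p [0.2598 0.6766 0.2308] yaw y -10.54 z [-3.e-04 -8.e-04 -1.e+00] F [-0.82  0.1  -0.4 ] M [ 0.004 -0.005  0.046] w 0.0855 q [-1.51  0.63  0.39  1.62 -0.27  0.95 -1.22]
units [-25.992  17.984   0.052]
turn [-0.0001  0.0008 -0.0006]
```

arm_command:
  increments:
    - {"rx": 0, "ry": 0, "rz": 0, "tx": -1, "ty": 0.69, "tz": 0, "grip": 0}
    - {"rx": 0, "ry": 0, "rz": 0, "tx": -1, "ty": 0.69, "tz": 0, "grip": 0}
    - {"rx": 0, "ry": 0, "rz": 0, "tx": -1, "ty": 0.69, "tz": 0, "grip": 0}
    - {"rx": 0, "ry": 0, "rz": 0, "tx": -1, "ty": 0.69, "tz": 0, "grip": 0}
    - {"rx": 0, "ry": 0, "rz": 0, "tx": -1, "ty": 0.69, "tz": 0, "grip": 0}
    - {"rx": 0, "ry": 0, "rz": 0, "tx": -1, "ty": 0.69, "tz": 0, "grip": 0}
    - {"rx": 0, "ry": 0, "rz": 0, "tx": -1, "ty": 0.69, "tz": 0, "grip": 0}
    - {"rx": 0, "ry": 0, "rz": 0, "tx": -1, "ty": 0.69, "tz": 0, "grip": 0}
    - {"rx": 0, "ry": 0, "rz": 0, "tx": -1, "ty": 0.69, "tz": 0, "grip": 0}
    - {"rx": 0, "ry": 0, "rz": 0, "tx": -1, "ty": 0.69, "tz": 0, "grip": 0}

```text
time_s: 2.1
eef_pos: [0.3856, 0.3989, 0.2311]
tcp_rot: [0.0, 0.767, 0.641, -0.0]
force: [0.5, -0.1, -0.3]
grip_width: 0.085
```

arm_command:
  increments:
    - {"rx": 0, "ry": 0, "rz": 0, "tx": -1, "ty": 0.69, "tz": 0, "grip": 0}
    - {"rx": 0, "ry": 0, "rz": 0, "tx": -1, "ty": 0.69, "tz": 0, "grip": 0}
    - {"rx": 0, "ry": 0, "rz": 0, "tx": -1, "ty": 0.69, "tz": 0, "grip": 0}
    - {"rx": 0, "ry": 0, "rz": 0, "tx": -1, "ty": 0.69, "tz": 0, "grip": 0}
    - {"rx": 0, "ry": 0, "rz": 0, "tx": -1, "ty": 0.69, "tz": 0, "grip": 0}
    - {"rx": 0, "ry": 0, "rz": 0, "tx": -1, "ty": 0.69, "tz": 0, "grip": 0}
    - {"rx": 0, "ry": 0, "rz": 0, "tx": -1, "ty": 0.69, "tz": 0, "grip": 0}
    - {"rx": 0, "ry": 0, "rz": 0, "tx": -1, "ty": 0.69, "tz": 0, "grip": 0}
    - {"rx": 0, "ry": 0, "rz": 0, "tx": -1, "ty": 0.69, "tz": 0, "grip": 0}
    - {"rx": 0, "ry": 0, "rz": 0, "tx": -1, "ty": 0.69, "tz": 0, "grip": 0}

```text
time_s: 3.1
eef_pos: [0.5111, 0.1224, 0.2312]
tcp_rot: [-0.0, 0.767, 0.641, -0.0]
force: [0.3, -0.1, -0.3]
grip_width: 0.0855
```

arm_command:
  increments:
    - {"rx": 0, "ry": 0, "rz": 0, "tx": -1, "ty": 0.69, "tz": 0, "grip": 0}
    - {"rx": 0, "ry": 0, "rz": 0, "tx": -1, "ty": 0.69, "tz": 0, "grip": 0}
    - {"rx": 0, "ry": 0, "rz": 0, "tx": -1, "ty": 0.69, "tz": 0, "grip": 0}
    - {"rx": 0, "ry": 0, "rz": 0, "tx": -1, "ty": 0.69, "tz": 0, "grip": 0}
    - {"rx": 0, "ry": 0, "rz": 0, "tx": -1, "ty": 0.69, "tz": 0, "grip": 0}
    - {"rx": 0, "ry": 0, "rz": 0, "tx": -1, "ty": 0.69, "tz": 0, "grip": 0}
    - {"rx": 0, "ry": 0, "rz": 0, "tx": 0, "ty": 0, "tz": 0, "grip": 0}
    - {"rx": 0, "ry": 0, "rz": 0, "tx": 0, "ty": 0, "tz": 0, "grip": 0}

```text
time_s: 3.9
eef_pos: [0.5859, -0.043, 0.2309]
tcp_rot: [-0.0, 0.768, 0.641, -0.0]
force: [0.6, 0.1, -0.7]
grip_width: 0.0856
```

```bash
python3 go.py .583 -.0445 .12;  python3 -c "
from h import *
for n in('top','side'): cv2.imwrite(f'pics/{n}1.png',optics.camera(n)[:,:,::-1])
"
```

```text
t 3.9 p [ 0.5859 -0.043   0.2309] yaw y -10.3 z [-8.e-04  0.e+00 -1.e+00] F [ 0.59  0.13 -0.67] M [0.012 0.03  0.045] w 0.0856 q [-0.31  0.46  0.41  1.94 -0.25  0.79  0.06]
units [-0.079 -0.099  4.437]
turn [-0.0007  0.0001  0.0033]
```

View pics/side1.png

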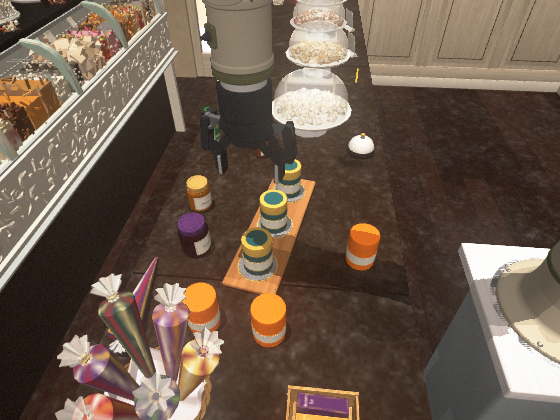

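Side view: three teal tins at (257,245), (273,210), (288,175), all on the tray. The orange look-alikes at (203,305), (268,318) and (363,246) are rejected by colour. The left tin is the near one at (257,245), top-view pixel (208,189), and the gripper is now above it.

arm_command:
  increments:
    - {"rx": 0, "ry": 0, "rz": 0.003, "tx": -0.08, "ty": -0.1, "tz": 0.8, "grip": 0}
    - {"rx": 0, "ry": 0, "rz": 0, "tx": 0, "ty": 0, "tz": 1, "grip": 0}
    - {"rx": 0, "ry": 0, "rz": 0, "tx": 0, "ty": 0, "tz": 1, "grip": 0}
    - {"rx": 0, "ry": 0, "rz": 0, "tx": 0, "ty": 0, "tz": 1, "grip": 0}
    - {"rx": 0, "ry": 0, "rz": 0, "tx": 0, "ty": 0, "tz": 0.6, "grip": 0}
    - {"rx": 0, "ry": 0, "rz": 0, "tx": 0, "ty": 0, "tz": 0, "grip": 0}
    - {"rx": 0, "ry": 0, "rz": 0, "tx": 0, "ty": 0, "tz": 0, "grip": 0}

```text
time_s: 4.7
eef_pos: [0.5832, -0.0432, 0.1215]
tcp_rot: [-0.0, 0.768, 0.641, -0.0]
force: [-0.1, -0.7, -0.1]
grip_width: 0.0855
```

```bash
python3 go.py .583 -.0445 .036;  python3 -c "
from h import *
for n in('top','side'): cv2.imwrite(f'pics/{n}2.png',optics.camera(n)[:,:,::-1])
"
```

```text
t 4.7 p [ 0.5832 -0.0432  0.1215] yaw y -10.33 z [-4.e-04  2.e-04 -1.e+00] F [-0.09 -0.7  -0.12] M [-0.053 -0.002  0.021] w 0.0855 q [-0.24  0.6   0.32  2.03 -0.34  0.56  0.14]
units [-5.500e-02  2.000e-03  3.421e+00]
turn [-0.0004 -0.0001  0.0028]
```

View pics/side2.png

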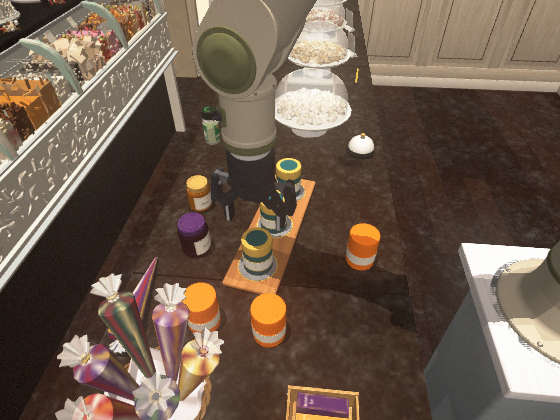

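Run:
```python
from h import *
p=np.array(sensors.observe()["eef_pos"]);print(proj("side",p),proj("top",p), proj("side",p+[0,0,.013]),proj("side",np.array([.583,-.0445,.092])))
im=cv2.imread("pics/side2.png")[120:300,170:340];cv2.imwrite("pics/c3.png",cv2.resize(im,None,fx=4,fy=4)[:600])
im=cv2.imread("pics/top2.png");cv2.imwrite("pics/c4.png",im)
```

```text
[254.64421633 226.68500371] [204.6573712  187.20392075] [254.32264271 221.708751  ] [255.85425724 237.47250236]
```

View pics/c3.png

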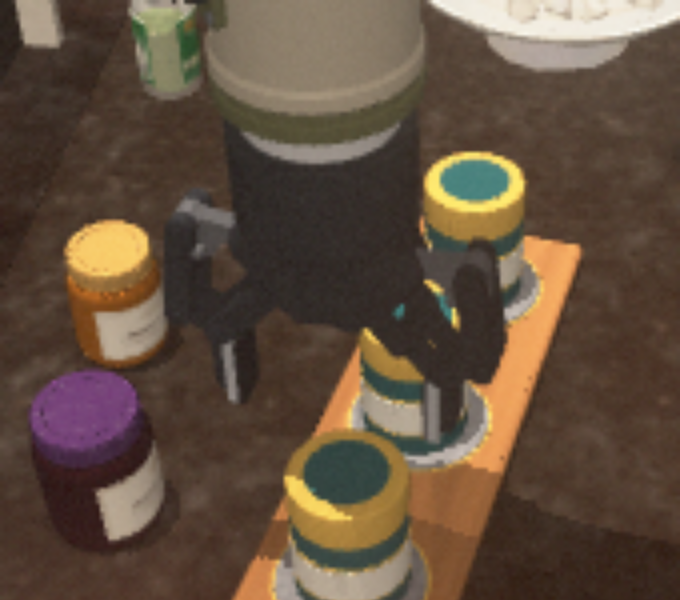

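View pics/c4.png

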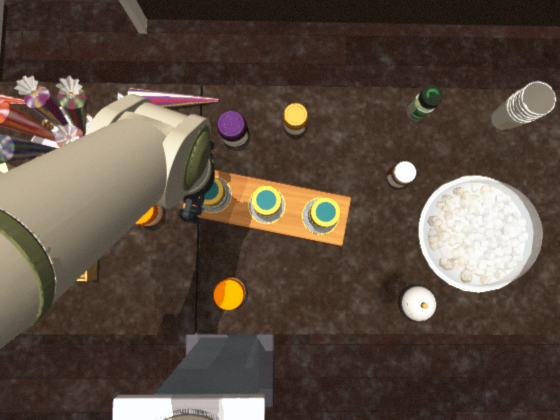

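Tips' midpoint is at about (253,225), as predicted for the spot above the left tin, and the tool casts its shadow on that tin. I'll descend and grip.

arm_command:
  increments:
    - {"rx": 0, "ry": 0, "rz": 0.002, "tx": -0.04, "ty": 0, "tz": 0.5, "grip": 0}
    - {"rx": 0, "ry": 0, "rz": 0, "tx": 0, "ty": 0, "tz": 0.6, "grip": 0}
    - {"rx": 0, "ry": 0, "rz": 0, "tx": 0, "ty": 0, "tz": 0.6, "grip": 0}
    - {"rx": 0, "ry": 0, "rz": 0, "tx": 0, "ty": 0, "tz": 0.6, "grip": 0}
    - {"rx": 0, "ry": 0, "rz": 0, "tx": 0, "ty": 0, "tz": 0.6, "grip": 0}
    - {"rx": 0, "ry": 0, "rz": 0, "tx": 0, "ty": 0, "tz": 0.5, "grip": 0}
    - {"rx": 0, "ry": 0, "rz": 0, "tx": 0, "ty": 0, "tz": 0, "grip": 0}
    - {"rx": 0, "ry": 0, "rz": 0, "tx": 0, "ty": 0, "tz": 0, "grip": 0}

```text
time_s: 5.6
eef_pos: [0.583, -0.0452, 0.0361]
tcp_rot: [-0.0, 0.769, 0.639, -0.0]
force: [0.6, 0.1, 0.0]
grip_width: 0.0856
```

```bash
python3 go.py .583 -.0445 .036;  python3 -c "
from h import *
im=optics.camera('side')[:,:,::-1][120:300,170:340]; cv2.imwrite('pics/c5.png',cv2.resize(im,None,fx=3,fy=3))
"
```

```text
t 5.6 p [ 0.583  -0.0452  0.0361] yaw y -10.53 z [-4.e-04 -1.e-04 -1.e+00] F [0.57 0.13 0.02] M [ 0.021 -0.012 -0.022] w 0.0856 q [-0.17  0.72  0.23  2.07 -0.4   0.39  0.19]
units [ 0.027 -0.007  0.006]
turn [-0.0004  0.0002 -0.0006]
```

View pics/c5.png

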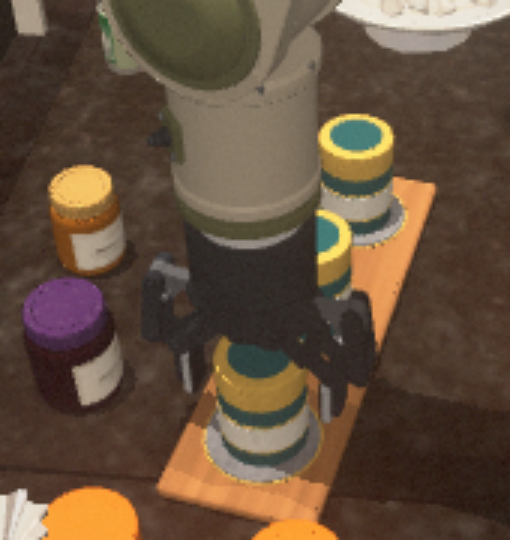

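The fingers straddle the left tin in the centre, with room on both sides. Closing.

arm_command:
  increments:
    - {"rx": 0, "ry": 0, "rz": 0, "tx": 0, "ty": 0, "tz": 0, "grip": 1}
    - {"rx": 0, "ry": 0, "rz": 0, "tx": 0, "ty": 0, "tz": 0, "grip": 1}
    - {"rx": 0, "ry": 0, "rz": 0, "tx": 0, "ty": 0, "tz": 0, "grip": 1}
    - {"rx": 0, "ry": 0, "rz": 0, "tx": 0, "ty": 0, "tz": 0, "grip": 1}
    - {"rx": 0, "ry": 0, "rz": 0, "tx": 0, "ty": 0, "tz": 0, "grip": 1}
    - {"rx": 0, "ry": 0, "rz": 0, "tx": 0, "ty": 0, "tz": 0, "grip": 1}
    - {"rx": 0, "ry": 0, "rz": 0, "tx": 0, "ty": 0, "tz": 0, "grip": 1}
    - {"rx": 0, "ry": 0, "rz": 0, "tx": 0, "ty": 0, "tz": 0, "grip": 1}

```text
time_s: 6.45
eef_pos: [0.5833, -0.0449, 0.0373]
tcp_rot: [0.0, 0.769, 0.639, 0.0]
force: [-1.8, 0.4, 7.5]
grip_width: 0.0596
```

```bash
python3 go.py .583 -.0445 .036
```

```text
t 6.45 p [ 0.5833 -0.0449  0.0373] yaw y -10.51 z [ 8.e-04  3.e-04 -1.e+00] F [-1.83  0.44  7.49] M [0.04  0.481 0.032] w 0.0596 q [-0.17  0.72  0.23  2.07 -0.4   0.39  0.19]
units [ 0.014 -0.013  0.053]
turn [ 0.0007 -0.0004 -0.0001]
```

arm_command:
  increments:
    - {"rx": 0, "ry": 0, "rz": 0, "tx": 0, "ty": 0, "tz": -0.1, "grip": 1}
    - {"rx": 0, "ry": 0, "rz": 0, "tx": 0, "ty": 0, "tz": -0.2, "grip": 1}
    - {"rx": 0, "ry": 0, "rz": 0, "tx": 0, "ty": 0, "tz": -0.4, "grip": 1}
    - {"rx": 0, "ry": 0, "rz": 0, "tx": 0, "ty": 0, "tz": -0.4, "grip": 1}
    - {"rx": 0, "ry": 0, "rz": 0, "tx": 0, "ty": 0, "tz": -0.4, "grip": 1}
    - {"rx": 0, "ry": 0, "rz": 0, "tx": 0, "ty": 0, "tz": -0.4, "grip": 1}
    - {"rx": 0, "ry": 0, "rz": 0, "tx": 0, "ty": 0, "tz": -0.2, "grip": 1}
    - {"rx": 0, "ry": 0, "rz": 0, "tx": 0, "ty": 0, "tz": 0, "grip": 1}
    - {"rx": 0, "ry": 0, "rz": 0, "tx": 0, "ty": 0, "tz": 0, "grip": 1}
    - {"rx": 0, "ry": 0, "rz": 0, "tx": 0, "ty": 0, "tz": 0, "grip": 1}

```text
time_s: 7.45
eef_pos: [0.5829, -0.0449, 0.0884]
tcp_rot: [-0.0, 0.769, 0.639, -0.0]
force: [-0.0, -1.1, -1.9]
grip_width: 0.0594
```

```bash
python3 go.py .583 -.0445 .036;  python3 -c "
from h import *
im=optics.camera('side')[:,:,::-1][120:300,170:340]; cv2.imwrite('pics/c6.png',cv2.resize(im,None,fx=3,fy=3))
for i in range(4):
  optics.camera('side'); print(np.round(sensors.observe()['force'],2))
"
```

```text
t 7.45 p [ 0.5829 -0.0449  0.0884] yaw y -10.51 z [-6.e-04  1.e-04 -1.e+00] F [-0.03 -1.07 -1.94] M [ 0.001  0.025 -0.001] w 0.0594 q [-0.21  0.65  0.29  2.05 -0.37  0.49  0.16]
units [0.016 0.003 2.097]
turn [-0.0006  0.0001 -0.0002]
[-0.11  0.05 -2.87]
[-0.15  0.09 -1.43]
[ 0.48 -0.67 -1.82]
[ 0.15 -0.52 -2.72]
```

View pics/c6.png

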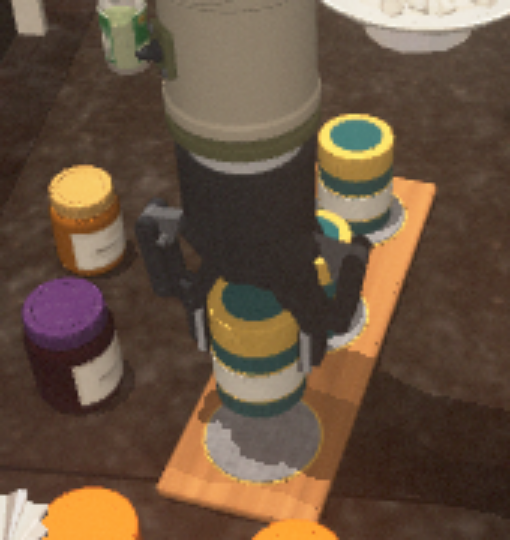

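The left tin is up about 5 cm, upright and clear of its spot, at roughly 2.1 N (0.22 kg), so it's light. Setting it down.

arm_command:
  increments:
    - {"rx": 0, "ry": 0, "rz": 0, "tx": 0, "ty": 0, "tz": 0.3, "grip": 1}
    - {"rx": 0, "ry": 0, "rz": 0, "tx": 0, "ty": 0, "tz": 0.5, "grip": 1}
    - {"rx": 0, "ry": 0, "rz": 0, "tx": 0, "ty": 0, "tz": 0.5, "grip": 1}
    - {"rx": 0, "ry": 0, "rz": 0, "tx": 0, "ty": 0, "tz": 0.3, "grip": 1}
    - {"rx": 0, "ry": 0, "rz": 0, "tx": 0, "ty": 0, "tz": 0.2, "grip": 1}
    - {"rx": 0, "ry": 0, "rz": 0, "tx": 0, "ty": 0, "tz": 0.1, "grip": 1}
    - {"rx": 0, "ry": 0, "rz": 0, "tx": 0, "ty": 0, "tz": 0.1, "grip": 1}
    - {"rx": 0, "ry": 0, "rz": 0, "tx": 0, "ty": 0, "tz": 0.05, "grip": 1}
    - {"rx": 0, "ry": 0, "rz": 0, "tx": 0, "ty": 0, "tz": 0, "grip": 1}
    - {"rx": 0, "ry": 0, "rz": 0, "tx": 0, "ty": 0, "tz": 0, "grip": 1}

```text
time_s: 8.7
eef_pos: [0.5833, -0.045, 0.0378]
tcp_rot: [0.0, 0.769, 0.639, 0.0]
force: [0.1, -0.6, -2.2]
grip_width: 0.0598
```

```bash
python3 go.py .583 -.0445 .0373
```

```text
t 8.7 p [ 0.5833 -0.045   0.0378] yaw y -10.52 z [ 5.e-04  0.e+00 -1.e+00] F [ 0.11 -0.56 -2.15] M [-0.01   0.041  0.011] w 0.0598 q [-0.17  0.72  0.23  2.07 -0.4   0.39  0.19]
units [ 0.016 -0.015  0.02 ]
turn [ 0.0004 -0.0001 -0.0003]
```

Still hanging by under a millimetre. Lowering a touch until it makes contact.

arm_command:
  increments:
    - {"rx": 0, "ry": 0, "rz": 0, "tx": 0, "ty": 0, "tz": 0.03, "grip": 1}
    - {"rx": 0, "ry": 0, "rz": 0, "tx": 0, "ty": 0, "tz": 0.03, "grip": 1}
    - {"rx": 0, "ry": 0, "rz": 0, "tx": 0, "ty": 0, "tz": 0, "grip": 1}
    - {"rx": 0, "ry": 0, "rz": 0, "tx": 0, "ty": 0, "tz": 0, "grip": 1}

```text
time_s: 9.1
eef_pos: [0.5834, -0.0449, 0.0373]
tcp_rot: [0.0, 0.769, 0.639, 0.001]
force: [-2.9, 0.2, 11.1]
grip_width: 0.0595
```

arm_command:
  increments:
    - {"rx": 0, "ry": 0, "rz": 0, "tx": 0, "ty": 0, "tz": -0.02, "grip": 1}
    - {"rx": 0, "ry": 0, "rz": 0, "tx": 0, "ty": 0, "tz": 0, "grip": 0.2}
    - {"rx": 0, "ry": 0, "rz": 0, "tx": 0, "ty": 0, "tz": 0, "grip": 0}
    - {"rx": 0, "ry": 0, "rz": 0, "tx": 0, "ty": 0, "tz": 0, "grip": 0}
    - {"rx": 0, "ry": 0, "rz": 0, "tx": 0, "ty": 0, "tz": 0, "grip": 0}
    - {"rx": 0, "ry": 0, "rz": 0, "tx": 0, "ty": 0, "tz": 0, "grip": 0}

```text
time_s: 9.7
eef_pos: [0.5832, -0.045, 0.0365]
tcp_rot: [0.0, 0.769, 0.639, -0.0]
force: [-0.1, 0.0, 0.2]
grip_width: 0.085
```

```bash
python3 go.py .583 -.0445 .0373;  python3 -c "
from h import *
im=optics.camera('side')[:,:,::-1][120:300,170:340]; cv2.imwrite('pics/c7.png',cv2.resize(im,None,fx=3,fy=3))
"
```

```text
t 9.7 p [ 0.5832 -0.045   0.0365] yaw y -10.52 z [-0.e+00 -1.e-04 -1.e+00] F [-0.14  0.04  0.2 ] M [ 0.036 -0.053 -0.   ] w 0.085 q [-0.17  0.72  0.23  2.07 -0.4   0.39  0.19]
units [ 0.019 -0.01  -0.033]
turn [ 0.      0.0001 -0.0003]
```

View pics/c7.png

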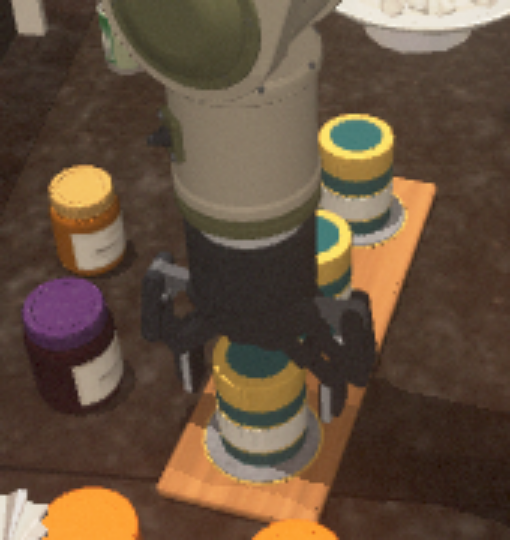

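The left tin stands upright on its spot with the fingers open. Rising 10 cm, then over to the middle.

arm_command:
  increments:
    - {"rx": 0, "ry": 0, "rz": 0, "tx": 0, "ty": 0, "tz": -0.4, "grip": 0}
    - {"rx": 0, "ry": 0, "rz": 0, "tx": 0, "ty": 0, "tz": -0.8, "grip": 0}
    - {"rx": 0, "ry": 0, "rz": 0, "tx": 0, "ty": 0, "tz": -0.9, "grip": 0}
    - {"rx": 0, "ry": 0, "rz": 0, "tx": 0, "ty": 0, "tz": -0.9, "grip": 0}
    - {"rx": 0, "ry": 0, "rz": 0, "tx": 0, "ty": 0, "tz": -0.8, "grip": 0}
    - {"rx": 0, "ry": 0, "rz": 0, "tx": 0, "ty": 0, "tz": -0.2, "grip": 0}
    - {"rx": 0, "ry": 0, "rz": 0, "tx": 0, "ty": 0, "tz": 0, "grip": 0}
    - {"rx": 0, "ry": 0, "rz": 0, "tx": 0, "ty": 0, "tz": 0, "grip": 0}

```text
time_s: 10.55
eef_pos: [0.5827, -0.0448, 0.1361]
tcp_rot: [-0.0, 0.769, 0.639, -0.0]
force: [-0.2, 0.0, -0.7]
grip_width: 0.0855
```

```bash
python3 go.py .563 -.161 .136
```

```text
t 10.55 p [ 0.5827 -0.0448  0.1361] yaw y -10.5 z [-7.e-04  1.e-04 -1.e+00] F [-0.17  0.04 -0.69] M [0.081 0.056 0.005] w 0.0855 q [-0.25  0.58  0.34  2.02 -0.33  0.59  0.13]
units [-4.715e+00  7.100e-02  3.000e-03]
turn [-0.0006  0.     -0.    ]
```

arm_command:
  increments:
    - {"rx": 0, "ry": 0, "rz": 0, "tx": -0.7, "ty": 0.07, "tz": 0, "grip": 0}
    - {"rx": 0, "ry": 0, "rz": 0, "tx": -1, "ty": 0, "tz": 0, "grip": 0}
    - {"rx": 0, "ry": 0, "rz": 0, "tx": -1, "ty": 0, "tz": 0, "grip": 0}
    - {"rx": 0, "ry": 0, "rz": 0, "tx": -1, "ty": 0, "tz": 0, "grip": 0}
    - {"rx": 0, "ry": 0, "rz": 0, "tx": -0.7, "ty": 0, "tz": 0, "grip": 0}
    - {"rx": 0, "ry": 0, "rz": 0, "tx": -0.3, "ty": 0, "tz": 0, "grip": 0}
    - {"rx": 0, "ry": 0, "rz": 0, "tx": 0, "ty": 0, "tz": 0, "grip": 0}
    - {"rx": 0, "ry": 0, "rz": 0, "tx": 0, "ty": 0, "tz": 0, "grip": 0}
    - {"rx": 0, "ry": 0, "rz": 0, "tx": 0, "ty": 0, "tz": 0, "grip": 0}

```text
time_s: 11.45
eef_pos: [0.5636, -0.1594, 0.1362]
tcp_rot: [-0.0, 0.768, 0.64, 0.0]
force: [0.5, 0.2, 0.5]
grip_width: 0.0858
```

```bash
python3 go.py .563 -.161 .036;  python3 -c "
from h import *
im=optics.camera('side')[:,:,::-1]; cv2.imwrite('pics/s8.png',im)
"
```

```text
t 11.45 p [ 0.5636 -0.1594  0.1362] yaw y -10.42 z [-4.e-04  6.e-04 -1.e+00] F [0.52 0.21 0.51] M [ 0.034 -0.018  0.034] w 0.0858 q [-0.04  0.58  0.32  2.02 -0.31  0.59  0.31]
units [-0.068 -0.012  4.009]
turn [-0.0005 -0.0005  0.0013]
```

View pics/s8.png

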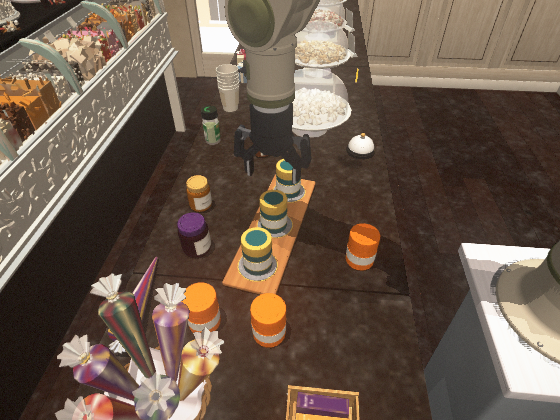

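The left tin is upright at (257,250) and the gripper is above the middle one at (273,210). Descending.

arm_command:
  increments:
    - {"rx": 0, "ry": 0, "rz": 0.001, "tx": -0.05, "ty": 0, "tz": 0.5, "grip": 0}
    - {"rx": 0, "ry": 0, "rz": 0, "tx": 0, "ty": 0, "tz": 0.8, "grip": 0}
    - {"rx": 0, "ry": 0, "rz": 0, "tx": 0, "ty": 0, "tz": 0.8, "grip": 0}
    - {"rx": 0, "ry": 0, "rz": 0, "tx": 0, "ty": 0, "tz": 0.8, "grip": 0}
    - {"rx": 0, "ry": 0, "rz": 0, "tx": 0, "ty": 0, "tz": 0.8, "grip": 0}
    - {"rx": 0, "ry": 0, "rz": 0, "tx": 0, "ty": 0, "tz": 0.3, "grip": 0}
    - {"rx": 0, "ry": 0, "rz": 0, "tx": 0, "ty": 0, "tz": 0, "grip": 0}
    - {"rx": 0, "ry": 0, "rz": 0, "tx": 0, "ty": 0, "tz": 0, "grip": 0}
    - {"rx": 0, "ry": 0, "rz": 0, "tx": 0, "ty": 0, "tz": 0, "grip": 0}

```text
time_s: 12.4
eef_pos: [0.5637, -0.1622, 0.0374]
tcp_rot: [0.001, 0.769, 0.639, 0.0]
force: [-0.3, -0.3, 0.1]
grip_width: 0.0858
```

```bash
python3 go.py .563 -.161 .036
```

```text
t 12.4 p [ 0.5637 -0.1622  0.0374] yaw y -10.57 z [ 1.3e-03 -3.0e-04 -1.0e+00] F [-0.27 -0.26  0.12] M [0.071 0.016 0.001] w 0.0858 q [ 0.04  0.72  0.22  2.07 -0.38  0.39  0.38]
units [ 0.041 -0.036  0.054]
turn [ 0.0013  0.0001 -0.0012]
```

Centred within a millimetre or so, no contact. Closing.

arm_command:
  increments:
    - {"rx": 0, "ry": 0, "rz": 0, "tx": 0.03, "ty": -0.02, "tz": 0, "grip": 1}
    - {"rx": 0, "ry": 0, "rz": 0, "tx": 0, "ty": 0, "tz": 0, "grip": 1}
    - {"rx": 0, "ry": 0, "rz": 0, "tx": 0, "ty": 0, "tz": 0, "grip": 1}
    - {"rx": 0, "ry": 0, "rz": 0, "tx": 0, "ty": 0, "tz": 0, "grip": 1}
    - {"rx": 0, "ry": 0, "rz": 0, "tx": 0, "ty": 0, "tz": 0, "grip": 1}
    - {"rx": 0, "ry": 0, "rz": 0, "tx": 0, "ty": 0, "tz": 0, "grip": 1}
    - {"rx": 0, "ry": 0, "rz": 0, "tx": 0, "ty": 0, "tz": 0, "grip": 1}
    - {"rx": 0, "ry": 0, "rz": 0, "tx": 0, "ty": 0, "tz": 0, "grip": 1}

```text
time_s: 13.2
eef_pos: [0.5632, -0.1611, 0.0377]
tcp_rot: [0.0, 0.769, 0.639, 0.001]
force: [-1.2, 1.4, 8.9]
grip_width: 0.0598
```

```bash
python3 go.py .563 -.161 .036
```

```text
t 13.2 p [ 0.5632 -0.1611  0.0377] yaw y -10.56 z [ 1.3e-03  2.0e-04 -1.0e+00] F [-1.21  1.36  8.92] M [0.238 0.367 0.012] w 0.0598 q [ 0.04  0.72  0.22  2.07 -0.38  0.39  0.38]
units [ 0.001 -0.007  0.067]
turn [ 0.0012 -0.0004 -0.001 ]
```

arm_command:
  increments:
    - {"rx": 0, "ry": 0, "rz": 0, "tx": 0, "ty": 0, "tz": -0.1, "grip": 1}
    - {"rx": 0, "ry": 0, "rz": 0, "tx": 0, "ty": 0, "tz": -0.2, "grip": 1}
    - {"rx": 0, "ry": 0, "rz": 0, "tx": 0, "ty": 0, "tz": -0.4, "grip": 1}
    - {"rx": 0, "ry": 0, "rz": 0, "tx": 0, "ty": 0, "tz": -0.4, "grip": 1}
    - {"rx": 0, "ry": 0, "rz": 0, "tx": 0, "ty": 0, "tz": -0.4, "grip": 1}
    - {"rx": 0, "ry": 0, "rz": 0, "tx": 0, "ty": 0, "tz": -0.4, "grip": 1}
    - {"rx": 0, "ry": 0, "rz": 0, "tx": 0, "ty": 0, "tz": -0.2, "grip": 1}
    - {"rx": 0, "ry": 0, "rz": 0, "tx": 0, "ty": 0, "tz": 0, "grip": 1}
    - {"rx": 0, "ry": 0, "rz": 0, "tx": 0, "ty": 0, "tz": 0, "grip": 1}
    - {"rx": 0, "ry": 0, "rz": 0, "tx": 0, "ty": 0, "tz": 0, "grip": 1}

```text
time_s: 14.2
eef_pos: [0.5626, -0.1611, 0.0887]
tcp_rot: [-0.0, 0.769, 0.639, -0.0]
force: [0.0, -0.0, -6.7]
grip_width: 0.0597
```

```bash
python3 go.py .563 -.161 .0377;  python3 -c "
from h import *
im=optics.camera('side')[:,:,::-1][120:300,170:340]; cv2.imwrite('pics/c9.png',cv2.resize(im,None,fx=3,fy=3))
for i in range(4):
  optics.camera('side'); print(np.round(sensors.observe()['force'],2))
"
```

```text
t 14.2 p [ 0.5626 -0.1611  0.0887] yaw y -10.57 z [-7.e-04  2.e-04 -1.e+00] F [ 0.03 -0.01 -6.68] M [-0.028 -0.017 -0.016] w 0.0597 q [-0.    0.64  0.27  2.05 -0.35  0.49  0.35]
units [0.006 0.018 2.038]
turn [-0.0007 -0.0001 -0.0012]
[-0.35 -1.47 -8.02]
[-0.14 -0.1  -6.82]
[-0.94 -0.54 -7.14]
[ 0.42 -0.28 -7.09]
```

View pics/c9.png

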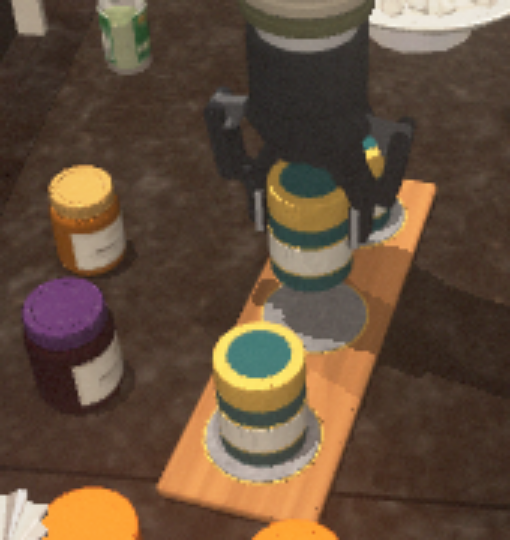

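The middle tin is upright about 5 cm up and weighs about 7.1 N (0.72 kg), so it's the full one. It still goes back first, since the right tin has to be felt too.

arm_command:
  increments:
    - {"rx": 0, "ry": 0, "rz": 0, "tx": 0, "ty": 0, "tz": 0.3, "grip": 1}
    - {"rx": 0, "ry": 0, "rz": 0, "tx": 0, "ty": 0, "tz": 0.5, "grip": 1}
    - {"rx": 0, "ry": 0, "rz": 0, "tx": 0, "ty": 0, "tz": 0.5, "grip": 1}
    - {"rx": 0, "ry": 0, "rz": 0, "tx": 0, "ty": 0, "tz": 0.3, "grip": 1}
    - {"rx": 0, "ry": 0, "rz": 0, "tx": 0, "ty": 0, "tz": 0.2, "grip": 1}
    - {"rx": 0, "ry": 0, "rz": 0, "tx": 0, "ty": 0, "tz": 0.1, "grip": 1}
    - {"rx": 0, "ry": 0, "rz": 0, "tx": 0, "ty": 0, "tz": 0.06, "grip": 1}
    - {"rx": 0, "ry": 0, "rz": 0, "tx": 0, "ty": 0, "tz": 0.04, "grip": 1}
    - {"rx": 0, "ry": 0, "rz": 0, "tx": 0, "ty": 0, "tz": 0.02, "grip": 1}
    - {"rx": 0, "ry": 0, "rz": 0, "tx": 0, "ty": 0, "tz": 0, "grip": 1}

```text
time_s: 15.45
eef_pos: [0.563, -0.1612, 0.0388]
tcp_rot: [0.0, 0.769, 0.639, 0.0]
force: [1.2, 0.1, -6.7]
grip_width: 0.0596
```

```bash
python3 go.py .563 -.161 .0377
```

```text
t 15.45 p [ 0.563  -0.1612  0.0388] yaw y -10.57 z [ 4.e-04 -1.e-04 -1.e+00] F [ 1.15  0.11 -6.68] M [-0.026  0.009 -0.032] w 0.0596 q [ 0.04  0.72  0.22  2.07 -0.38  0.39  0.38]
units [ 0.009 -0.     0.043]
turn [ 0.0004 -0.     -0.0012]
```

arm_command:
  increments:
    - {"rx": 0, "ry": 0, "rz": 0, "tx": 0, "ty": 0, "tz": 0.03, "grip": 1}
    - {"rx": 0, "ry": 0, "rz": 0, "tx": 0, "ty": 0, "tz": 0.02, "grip": 1}
    - {"rx": 0, "ry": 0, "rz": 0, "tx": 0, "ty": 0, "tz": 0, "grip": 1}
    - {"rx": 0, "ry": 0, "rz": 0, "tx": 0, "ty": 0, "tz": 0, "grip": 1}

```text
time_s: 15.85
eef_pos: [0.563, -0.1612, 0.0377]
tcp_rot: [0.0, 0.769, 0.639, 0.0]
force: [-1.6, 0.7, 1.8]
grip_width: 0.0592
```

In contact, with the weight on the tray (+1.8 N). Opening and rising.

arm_command:
  increments:
    - {"rx": 0, "ry": 0, "rz": 0, "tx": 0, "ty": 0, "tz": 0, "grip": 0.2}
    - {"rx": 0, "ry": 0, "rz": 0, "tx": 0, "ty": 0, "tz": 0, "grip": 0}
    - {"rx": 0, "ry": 0, "rz": 0, "tx": 0, "ty": 0, "tz": 0, "grip": 0}
    - {"rx": 0, "ry": 0, "rz": 0, "tx": 0, "ty": 0, "tz": 0, "grip": 0}
    - {"rx": 0, "ry": 0, "rz": 0, "tx": 0, "ty": 0, "tz": 0, "grip": 0}

```text
time_s: 16.35
eef_pos: [0.5629, -0.1613, 0.0373]
tcp_rot: [0.0, 0.769, 0.639, 0.0]
force: [0.3, -0.5, -0.2]
grip_width: 0.0856
```

arm_command:
  increments:
    - {"rx": 0, "ry": 0, "rz": 0, "tx": 0, "ty": 0, "tz": -0.4, "grip": 0}
    - {"rx": 0, "ry": 0, "rz": 0, "tx": 0, "ty": 0, "tz": -0.8, "grip": 0}
    - {"rx": 0, "ry": 0, "rz": 0, "tx": 0, "ty": 0, "tz": -0.9, "grip": 0}
    - {"rx": 0, "ry": 0, "rz": 0, "tx": 0, "ty": 0, "tz": -0.9, "grip": 0}
    - {"rx": 0, "ry": 0, "rz": 0, "tx": 0, "ty": 0, "tz": -0.8, "grip": 0}
    - {"rx": 0, "ry": 0, "rz": 0, "tx": 0, "ty": 0, "tz": -0.2, "grip": 0}
    - {"rx": 0, "ry": 0, "rz": 0, "tx": 0, "ty": 0, "tz": 0, "grip": 0}
    - {"rx": 0, "ry": 0, "rz": 0, "tx": 0, "ty": 0, "tz": 0, "grip": 0}

```text
time_s: 17.15
eef_pos: [0.5625, -0.161, 0.1369]
tcp_rot: [-0.0, 0.769, 0.639, -0.0]
force: [-0.3, 0.8, -0.1]
grip_width: 0.0855
```

```bash
python3 go.py .540 -.2797 .136
```

```text
t 17.15 p [ 0.5625 -0.161   0.1369] yaw y -10.56 z [-5.e-04  2.e-04 -1.e+00] F [-0.3   0.79 -0.12] M [-0.038  0.008  0.059] w 0.0855 q [-0.04  0.58  0.32  2.02 -0.32  0.59  0.32]
units [-4.834 -0.016  0.034]
turn [-0.0005 -0.0001 -0.001 ]
```

arm_command:
  increments:
    - {"rx": 0, "ry": 0, "rz": 0, "tx": -0.7, "ty": -0.01, "tz": 0, "grip": 0}
    - {"rx": 0, "ry": 0, "rz": 0, "tx": -1, "ty": 0, "tz": 0, "grip": 0}
    - {"rx": 0, "ry": 0, "rz": 0, "tx": -1, "ty": 0, "tz": 0, "grip": 0}
    - {"rx": 0, "ry": 0, "rz": 0, "tx": -1, "ty": 0, "tz": 0, "grip": 0}
    - {"rx": 0, "ry": 0, "rz": 0, "tx": -0.8, "ty": 0, "tz": 0, "grip": 0}
    - {"rx": 0, "ry": 0, "rz": 0, "tx": -0.33, "ty": 0, "tz": 0, "grip": 0}
    - {"rx": 0, "ry": 0, "rz": 0, "tx": 0, "ty": 0, "tz": 0, "grip": 0}
    - {"rx": 0, "ry": 0, "rz": 0, "tx": 0, "ty": 0, "tz": 0, "grip": 0}
    - {"rx": 0, "ry": 0, "rz": 0, "tx": 0, "ty": 0, "tz": 0, "grip": 0}

```text
time_s: 18.05
eef_pos: [0.5408, -0.2783, 0.137]
tcp_rot: [-0.0, 0.769, 0.64, 0.0]
force: [0.7, 0.1, 0.3]
grip_width: 0.0854
```

```bash
python3 go.py .540 -.2797 .036;  python3 -c "
from h import *
for n in('top','side'): cv2.imwrite(f'pics/{n}10.png',optics.camera(n)[:,:,::-1])
"
```

```text
t 18.05 p [ 0.5408 -0.2783  0.137 ] yaw y -10.48 z [-3.e-04  9.e-04 -1.e+00] F [0.74 0.1  0.28] M [-0.021 -0.011  0.001] w 0.0854 q [ 0.18  0.6   0.31  1.97 -0.3   0.62  0.5 ]
units [-0.062 -0.019  4.039]
turn [-0.0005 -0.0008  0.0004]
```

View pics/side10.png

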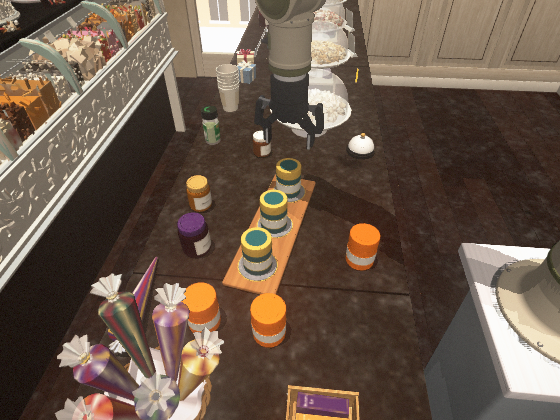

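The left and middle tins stand upright at (257,250) and (273,210), and the gripper is over the right one at (288,178). The last millimetre settles on the way down, so no correction.

arm_command:
  increments:
    - {"rx": 0, "ry": 0, "rz": 0, "tx": 0, "ty": 0, "tz": 0.5, "grip": 0}
    - {"rx": 0, "ry": 0, "rz": 0, "tx": 0, "ty": 0, "tz": 0.8, "grip": 0}
    - {"rx": 0, "ry": 0, "rz": 0, "tx": 0, "ty": 0, "tz": 0.8, "grip": 0}
    - {"rx": 0, "ry": 0, "rz": 0, "tx": 0, "ty": 0, "tz": 0.8, "grip": 0}
    - {"rx": 0, "ry": 0, "rz": 0, "tx": 0, "ty": 0, "tz": 0.8, "grip": 0}
    - {"rx": 0, "ry": 0, "rz": 0, "tx": 0, "ty": 0, "tz": 0.32, "grip": 0}
    - {"rx": 0, "ry": 0, "rz": 0, "tx": 0, "ty": 0, "tz": 0, "grip": 0}
    - {"rx": 0, "ry": 0, "rz": 0, "tx": 0, "ty": 0, "tz": 0, "grip": 0}
    - {"rx": 0, "ry": 0, "rz": 0, "tx": 0, "ty": 0, "tz": 0, "grip": 0}

```text
time_s: 19.05
eef_pos: [0.5409, -0.2801, 0.0376]
tcp_rot: [0.001, 0.769, 0.639, 0.0]
force: [-0.6, 0.3, -0.7]
grip_width: 0.0853
```

```bash
python3 go.py .540 -.2797 .036
```

```text
t 19.05 p [ 0.5409 -0.2801  0.0376] yaw y -10.57 z [ 1.2e-03 -5.0e-04 -1.0e+00] F [-0.55  0.27 -0.7 ] M [-0.03  -0.008 -0.038] w 0.0853 q [ 0.24  0.74  0.22  2.01 -0.36  0.43  0.55]
units [ 0.008 -0.038  0.065]
turn [ 0.0012  0.0003 -0.0012]
```

arm_command:
  increments:
    - {"rx": 0, "ry": 0, "rz": 0, "tx": 0, "ty": -0.02, "tz": 0, "grip": 1}
    - {"rx": 0, "ry": 0, "rz": 0, "tx": 0, "ty": 0, "tz": 0, "grip": 1}
    - {"rx": 0, "ry": 0, "rz": 0, "tx": 0, "ty": 0, "tz": 0, "grip": 1}
    - {"rx": 0, "ry": 0, "rz": 0, "tx": 0, "ty": 0, "tz": 0, "grip": 1}
    - {"rx": 0, "ry": 0, "rz": 0, "tx": 0, "ty": 0, "tz": 0, "grip": 1}
    - {"rx": 0, "ry": 0, "rz": 0, "tx": 0, "ty": 0, "tz": 0, "grip": 1}
    - {"rx": 0, "ry": 0, "rz": 0, "tx": 0, "ty": 0, "tz": 0, "grip": 1}
    - {"rx": 0, "ry": 0, "rz": 0, "tx": 0, "ty": 0, "tz": 0, "grip": 1}

```text
time_s: 19.85
eef_pos: [0.5402, -0.2798, 0.0379]
tcp_rot: [0.0, 0.769, 0.639, 0.0]
force: [-2.0, 0.4, 8.0]
grip_width: 0.0592
```

```bash
python3 go.py .540 -.2797 .036
```

```text
t 19.85 p [ 0.5402 -0.2798  0.0379] yaw y -10.57 z [ 1.1e-03 -2.0e-04 -1.0e+00] F [-1.98  0.41  7.95] M [0.185 0.295 0.041] w 0.0592 q [ 0.24  0.74  0.22  2.02 -0.36  0.43  0.55]
units [ 0.004 -0.008  0.075]
turn [ 0.0011  0.     -0.0011]
```

arm_command:
  increments:
    - {"rx": 0, "ry": 0, "rz": 0, "tx": 0, "ty": 0, "tz": -0.1, "grip": 1}
    - {"rx": 0, "ry": 0, "rz": 0, "tx": 0, "ty": 0, "tz": -0.2, "grip": 1}
    - {"rx": 0, "ry": 0, "rz": 0, "tx": 0, "ty": 0, "tz": -0.4, "grip": 1}
    - {"rx": 0, "ry": 0, "rz": 0, "tx": 0, "ty": 0, "tz": -0.4, "grip": 1}
    - {"rx": 0, "ry": 0, "rz": 0, "tx": 0, "ty": 0, "tz": -0.4, "grip": 1}
    - {"rx": 0, "ry": 0, "rz": 0, "tx": 0, "ty": 0, "tz": -0.4, "grip": 1}
    - {"rx": 0, "ry": 0, "rz": 0, "tx": 0, "ty": 0, "tz": -0.2, "grip": 1}
    - {"rx": 0, "ry": 0, "rz": 0, "tx": 0, "ty": 0, "tz": 0, "grip": 1}
    - {"rx": 0, "ry": 0, "rz": 0, "tx": 0, "ty": 0, "tz": 0, "grip": 1}
    - {"rx": 0, "ry": 0, "rz": 0, "tx": 0, "ty": 0, "tz": 0, "grip": 1}

```text
time_s: 20.85
eef_pos: [0.5397, -0.2796, 0.0889]
tcp_rot: [-0.0, 0.769, 0.639, -0.0]
force: [-0.8, -0.3, -2.3]
grip_width: 0.0594
```

```bash
python3 go.py .540 -.2797 .038;  python3 -c "
from h import *
im=optics.camera('side')[:,:,::-1][80:280,170:340]; cv2.imwrite('pics/c11.png',cv2.resize(im,None,fx=3,fy=3))
for i in range(4):
  optics.camera('side'); print(np.round(sensors.observe()['force'],2))
"
```

```text
t 20.85 p [ 0.5397 -0.2796  0.0889] yaw y -10.57 z [-6.e-04  3.e-04 -1.e+00] F [-0.82 -0.34 -2.32] M [-0.016  0.013 -0.012] w 0.0594 q [ 0.21  0.66  0.27  2.   -0.33  0.53  0.52]
units [-1.000e-03  1.300e-02  2.036e+00]
turn [-0.0006 -0.0002 -0.0012]
[-0.15 -0.05 -1.26]
[-0.28 -0.35 -1.86]
[ 0.33  0.22 -2.48]
[-0.22 -0.43 -2.29]
```

View pics/c11.png

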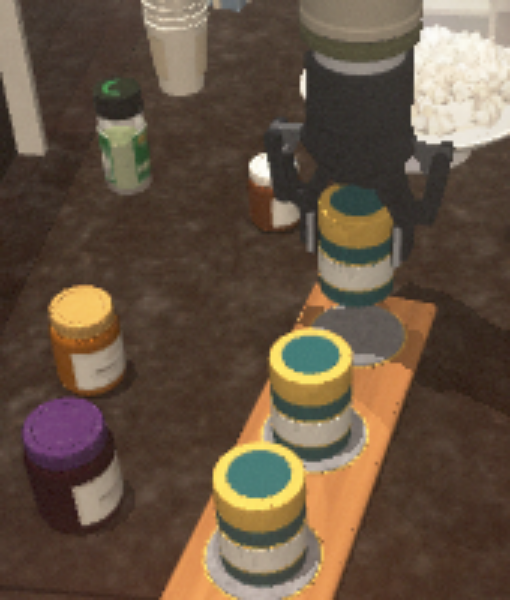

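The right tin weighs about 2.1 N, so it's light and the middle tin is confirmed as the heavy one. Setting the right tin down.

arm_command:
  increments:
    - {"rx": 0, "ry": 0, "rz": 0, "tx": 0, "ty": 0, "tz": 0.3, "grip": 1}
    - {"rx": 0, "ry": 0, "rz": 0, "tx": 0, "ty": 0, "tz": 0.5, "grip": 1}
    - {"rx": 0, "ry": 0, "rz": 0, "tx": 0, "ty": 0, "tz": 0.5, "grip": 1}
    - {"rx": 0, "ry": 0, "rz": 0, "tx": 0, "ty": 0, "tz": 0.3, "grip": 1}
    - {"rx": 0, "ry": 0, "rz": 0, "tx": 0, "ty": 0, "tz": 0.2, "grip": 1}
    - {"rx": 0, "ry": 0, "rz": 0, "tx": 0, "ty": 0, "tz": 0.1, "grip": 1}
    - {"rx": 0, "ry": 0, "rz": 0, "tx": 0, "ty": 0, "tz": 0.06, "grip": 1}
    - {"rx": 0, "ry": 0, "rz": 0, "tx": 0, "ty": 0, "tz": 0.04, "grip": 1}
    - {"rx": 0, "ry": 0, "rz": 0, "tx": 0, "ty": 0, "tz": 0.03, "grip": 1}
    - {"rx": 0, "ry": 0, "rz": 0, "tx": 0, "ty": 0, "tz": 0, "grip": 1}

```text
time_s: 22.1
eef_pos: [0.5401, -0.2798, 0.0388]
tcp_rot: [0.0, 0.769, 0.639, 0.0]
force: [-0.0, 0.1, -2.3]
grip_width: 0.0594
```

arm_command:
  increments:
    - {"rx": 0, "ry": 0, "rz": 0, "tx": 0, "ty": 0, "tz": 0.02, "grip": 1}
    - {"rx": 0, "ry": 0, "rz": 0, "tx": 0, "ty": 0, "tz": 0, "grip": 1}
    - {"rx": 0, "ry": 0, "rz": 0, "tx": 0, "ty": 0, "tz": 0, "grip": 1}

```text
time_s: 22.4
eef_pos: [0.54, -0.2798, 0.0381]
tcp_rot: [0.0, 0.769, 0.639, 0.0]
force: [-0.4, -0.6, -1.7]
grip_width: 0.0595
```

arm_command:
  increments:
    - {"rx": 0, "ry": 0, "rz": 0, "tx": 0, "ty": 0, "tz": 0.02, "grip": 1}
    - {"rx": 0, "ry": 0, "rz": 0, "tx": 0, "ty": 0, "tz": 0, "grip": 1}
    - {"rx": 0, "ry": 0, "rz": 0, "tx": 0, "ty": 0, "tz": 0, "grip": 1}

```text
time_s: 22.7
eef_pos: [0.54, -0.2798, 0.0379]
tcp_rot: [0.0, 0.769, 0.639, 0.0]
force: [-1.0, 0.9, 4.4]
grip_width: 0.0594
```

In contact (+4.4 N). Opening, rising, and going back to the middle.

arm_command:
  increments:
    - {"rx": 0, "ry": 0, "rz": 0, "tx": 0, "ty": 0, "tz": 0, "grip": 0.2}
    - {"rx": 0, "ry": 0, "rz": 0, "tx": 0, "ty": 0, "tz": 0, "grip": 0}
    - {"rx": 0, "ry": 0, "rz": 0, "tx": 0, "ty": 0, "tz": 0, "grip": 0}
    - {"rx": 0, "ry": 0, "rz": 0, "tx": 0, "ty": 0, "tz": 0, "grip": 0}
    - {"rx": 0, "ry": 0, "rz": 0, "tx": 0, "ty": 0, "tz": 0, "grip": 0}

```text
time_s: 23.2
eef_pos: [0.5399, -0.2798, 0.0375]
tcp_rot: [0.0, 0.769, 0.639, -0.0]
force: [0.1, 0.4, -0.6]
grip_width: 0.0855
```

arm_command:
  increments:
    - {"rx": 0, "ry": 0, "rz": 0, "tx": 0, "ty": 0, "tz": -0.4, "grip": 0}
    - {"rx": 0, "ry": 0, "rz": 0, "tx": 0, "ty": 0, "tz": -0.8, "grip": 0}
    - {"rx": 0, "ry": 0, "rz": 0, "tx": 0, "ty": 0, "tz": -0.9, "grip": 0}
    - {"rx": 0, "ry": 0, "rz": 0, "tx": 0, "ty": 0, "tz": -0.9, "grip": 0}
    - {"rx": 0, "ry": 0, "rz": 0, "tx": 0, "ty": 0, "tz": -0.8, "grip": 0}
    - {"rx": 0, "ry": 0, "rz": 0, "tx": 0, "ty": 0, "tz": -0.2, "grip": 0}
    - {"rx": 0, "ry": 0, "rz": 0, "tx": 0, "ty": 0, "tz": 0, "grip": 0}
    - {"rx": 0, "ry": 0, "rz": 0, "tx": 0, "ty": 0, "tz": 0, "grip": 0}

```text
time_s: 24.0
eef_pos: [0.5397, -0.2795, 0.1371]
tcp_rot: [-0.0, 0.769, 0.639, -0.0]
force: [-0.0, 0.6, -0.9]
grip_width: 0.0856
```

```bash
python3 go.py .563 -.1612 .136
```

```text
t 24.0 p [ 0.5397 -0.2795  0.1371] yaw y -10.56 z [-5.e-04  3.e-04 -1.e+00] F [-0.03  0.63 -0.9 ] M [-0.01   0.029  0.045] w 0.0856 q [ 0.18  0.6   0.31  1.97 -0.3   0.62  0.5 ]
units [4.822 0.05  0.045]
turn [-0.0005 -0.0002 -0.001 ]
```

arm_command:
  increments:
    - {"rx": 0, "ry": 0, "rz": 0, "tx": 0.7, "ty": 0.03, "tz": 0, "grip": 0}
    - {"rx": 0, "ry": 0, "rz": 0, "tx": 1, "ty": 0, "tz": 0, "grip": 0}
    - {"rx": 0, "ry": 0, "rz": 0, "tx": 1, "ty": 0, "tz": 0, "grip": 0}
    - {"rx": 0, "ry": 0, "rz": 0, "tx": 1, "ty": 0, "tz": 0, "grip": 0}
    - {"rx": 0, "ry": 0, "rz": 0, "tx": 0.8, "ty": 0, "tz": 0, "grip": 0}
    - {"rx": 0, "ry": 0, "rz": 0, "tx": 0.32, "ty": 0, "tz": 0, "grip": 0}
    - {"rx": 0, "ry": 0, "rz": 0, "tx": 0, "ty": 0, "tz": 0, "grip": 0}
    - {"rx": 0, "ry": 0, "rz": 0, "tx": 0, "ty": 0, "tz": 0, "grip": 0}
    - {"rx": 0, "ry": 0, "rz": 0, "tx": 0, "ty": 0, "tz": 0, "grip": 0}

```text
time_s: 24.9
eef_pos: [0.5624, -0.163, 0.1374]
tcp_rot: [0.0, 0.77, 0.638, -0.0]
force: [-0.7, -0.7, 0.2]
grip_width: 0.0854
```

```bash
python3 go.py .563 -.1612 .036;  python3 -c "
from h import *
for n in('top','side'): cv2.imwrite(f'pics/{n}12.png',optics.camera(n)[:,:,::-1])
"
```

```text
t 24.9 p [ 0.5624 -0.163   0.1374] yaw y -10.68 z [-2.e-04 -7.e-04 -1.e+00] F [-0.66 -0.68  0.21] M [-0.018 -0.019 -0.006] w 0.0854 q [-0.04  0.58  0.33  2.02 -0.32  0.59  0.32]
units [0.077 0.01  4.058]
turn [-0.      0.0007 -0.003 ]
```

View pics/side12.png

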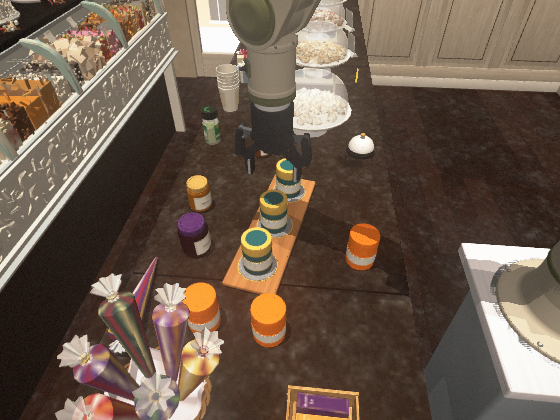

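View pics/top12.png

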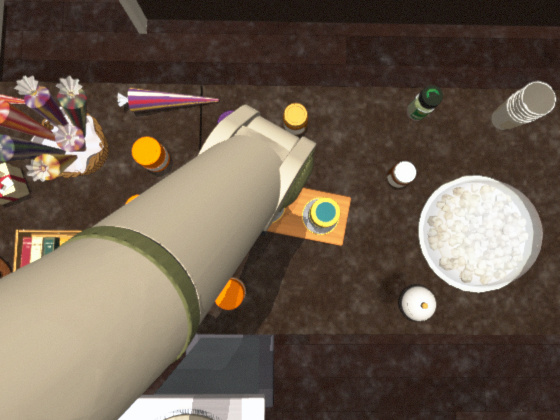

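All three tins stand on their spots (right tin at top-view (325,212), as at first), the other things are where they were, and the gripper is over the middle tin. Descending.

arm_command:
  increments:
    - {"rx": 0, "ry": 0, "rz": 0, "tx": 0, "ty": 0, "tz": 0.5, "grip": 0}
    - {"rx": 0, "ry": 0, "rz": 0, "tx": 0, "ty": 0, "tz": 0.8, "grip": 0}
    - {"rx": 0, "ry": 0, "rz": 0, "tx": 0, "ty": 0, "tz": 0.8, "grip": 0}
    - {"rx": 0, "ry": 0, "rz": 0, "tx": 0, "ty": 0, "tz": 0.8, "grip": 0}
    - {"rx": 0, "ry": 0, "rz": 0, "tx": 0, "ty": 0, "tz": 0.8, "grip": 0}
    - {"rx": 0, "ry": 0, "rz": 0, "tx": 0, "ty": 0, "tz": 0.33, "grip": 0}
    - {"rx": 0, "ry": 0, "rz": 0, "tx": 0, "ty": 0, "tz": 0, "grip": 0}
    - {"rx": 0, "ry": 0, "rz": 0, "tx": 0, "ty": 0, "tz": 0, "grip": 0}
    - {"rx": 0, "ry": 0, "rz": 0, "tx": 0, "ty": 0, "tz": 0, "grip": 0}

```text
time_s: 25.9
eef_pos: [0.5632, -0.1617, 0.0376]
tcp_rot: [0.001, 0.769, 0.639, 0.0]
force: [-0.7, -0.0, -0.2]
grip_width: 0.0857
```

```bash
python3 go.py .563 -.1612 .036
```

```text
t 25.9 p [ 0.5632 -0.1617  0.0376] yaw y -10.59 z [ 1.2e-03 -3.0e-04 -1.0e+00] F [-0.75 -0.02 -0.16] M [0.042 0.023 0.068] w 0.0857 q [ 0.04  0.72  0.22  2.07 -0.39  0.39  0.38]
units [ 0.018 -0.013  0.063]
turn [ 0.0012  0.0001 -0.0014]
```

arm_command:
  increments:
    - {"rx": 0, "ry": 0, "rz": 0, "tx": 0, "ty": 0, "tz": 0, "grip": 1}
    - {"rx": 0, "ry": 0, "rz": 0, "tx": 0, "ty": 0, "tz": 0, "grip": 1}
    - {"rx": 0, "ry": 0, "rz": 0, "tx": 0, "ty": 0, "tz": 0, "grip": 1}
    - {"rx": 0, "ry": 0, "rz": 0, "tx": 0, "ty": 0, "tz": 0, "grip": 1}
    - {"rx": 0, "ry": 0, "rz": 0, "tx": 0, "ty": 0, "tz": 0, "grip": 1}
    - {"rx": 0, "ry": 0, "rz": 0, "tx": 0, "ty": 0, "tz": 0, "grip": 1}
    - {"rx": 0, "ry": 0, "rz": 0, "tx": 0, "ty": 0, "tz": 0, "grip": 1}
    - {"rx": 0, "ry": 0, "rz": 0, "tx": 0, "ty": 0, "tz": 0, "grip": 1}

```text
time_s: 26.7
eef_pos: [0.563, -0.1614, 0.0379]
tcp_rot: [0.0, 0.769, 0.639, 0.0]
force: [-2.1, 1.6, 8.5]
grip_width: 0.0594
```

Gripped. Lifting 17 cm, so the underside ends about 18 cm up.

arm_command:
  increments:
    - {"rx": 0, "ry": 0, "rz": 0, "tx": 0, "ty": 0, "tz": -0.1, "grip": 1}
    - {"rx": 0, "ry": 0, "rz": 0, "tx": 0, "ty": 0, "tz": -0.2, "grip": 1}
    - {"rx": 0, "ry": 0, "rz": 0, "tx": 0, "ty": 0, "tz": -0.4, "grip": 1}
    - {"rx": 0, "ry": 0, "rz": 0, "tx": 0, "ty": 0, "tz": -0.5, "grip": 1}
    - {"rx": 0, "ry": 0, "rz": 0, "tx": 0, "ty": 0, "tz": -0.5, "grip": 1}
    - {"rx": 0, "ry": 0, "rz": 0, "tx": 0, "ty": 0, "tz": -0.5, "grip": 1}
    - {"rx": 0, "ry": 0, "rz": 0, "tx": 0, "ty": 0, "tz": -0.5, "grip": 1}
    - {"rx": 0, "ry": 0, "rz": 0, "tx": 0, "ty": 0, "tz": -0.5, "grip": 1}
    - {"rx": 0, "ry": 0, "rz": 0, "tx": 0, "ty": 0, "tz": -0.5, "grip": 1}
    - {"rx": 0, "ry": 0, "rz": 0, "tx": 0, "ty": 0, "tz": -0.5, "grip": 1}

```text
time_s: 27.7
eef_pos: [0.5627, -0.1615, 0.1429]
tcp_rot: [0.0, 0.769, 0.639, 0.0]
force: [-0.2, 0.2, -6.6]
grip_width: 0.0598
```

arm_command:
  increments:
    - {"rx": 0, "ry": 0, "rz": 0, "tx": 0, "ty": 0, "tz": -0.5, "grip": 1}
    - {"rx": 0, "ry": 0, "rz": 0, "tx": 0, "ty": 0, "tz": -0.5, "grip": 1}
    - {"rx": 0, "ry": 0, "rz": 0, "tx": 0, "ty": 0, "tz": -0.5, "grip": 1}
    - {"rx": 0, "ry": 0, "rz": 0, "tx": 0, "ty": 0, "tz": -0.5, "grip": 1}
    - {"rx": 0, "ry": 0, "rz": 0, "tx": 0, "ty": 0, "tz": -0.4, "grip": 1}
    - {"rx": 0, "ry": 0, "rz": 0, "tx": 0, "ty": 0, "tz": -0.2, "grip": 1}
    - {"rx": 0, "ry": 0, "rz": 0, "tx": 0, "ty": 0, "tz": -0.1, "grip": 1}
    - {"rx": 0, "ry": 0, "rz": 0, "tx": 0, "ty": 0, "tz": 0, "grip": 1}
    - {"rx": 0, "ry": 0, "rz": 0, "tx": 0, "ty": 0, "tz": 0, "grip": 1}
    - {"rx": 0, "ry": 0, "rz": 0, "tx": 0, "ty": 0, "tz": 0, "grip": 1}

```text
time_s: 28.7
eef_pos: [0.5625, -0.1614, 0.2088]
tcp_rot: [-0.0, 0.769, 0.639, -0.0]
force: [-0.1, -0.6, -6.5]
grip_width: 0.0593
```

arm_command:
  increments:
    - {"rx": 0, "ry": 0, "rz": 0, "tx": 0, "ty": 0, "tz": 0, "grip": 1}
    - {"rx": 0, "ry": 0, "rz": 0, "tx": 0, "ty": 0, "tz": 0, "grip": 1}
    - {"rx": 0, "ry": 0, "rz": 0, "tx": 0, "ty": 0, "tz": 0, "grip": 1}
    - {"rx": 0, "ry": 0, "rz": 0, "tx": 0, "ty": 0, "tz": 0, "grip": 1}
    - {"rx": 0, "ry": 0, "rz": 0, "tx": 0, "ty": 0, "tz": 0, "grip": 1}

```text
time_s: 29.2
eef_pos: [0.5628, -0.1615, 0.2093]
tcp_rot: [0.0, 0.769, 0.639, 0.0]
force: [0.1, -0.2, -6.9]
grip_width: 0.06
```

```bash
python3 go.py .563 -.1612 .2;  python3 -c "
from h import *
cv2.imwrite(f'pics/side13.png',optics.camera('side')[:,:,::-1])
print(np.round(sensors.observe()['joint_vel'],3), proj('side',np.array([.563,-.1612,.18])))
"
```

```text
t 29.2 p [ 0.5628 -0.1615  0.2093] yaw y -10.57 z [ 0. -0. -1.] F [ 0.1  -0.17 -6.92] M [0.031 0.006 0.015] w 0.06 q [-0.09  0.48  0.39  1.97 -0.26  0.74  0.27]
units [0.012 0.006 0.372]
turn [ 0.      0.     -0.0012]
[-0.     0.001 -0.001  0.002  0.001  0.001 -0.   ] [272.30106641 163.87717874]
```

View pics/side13.png

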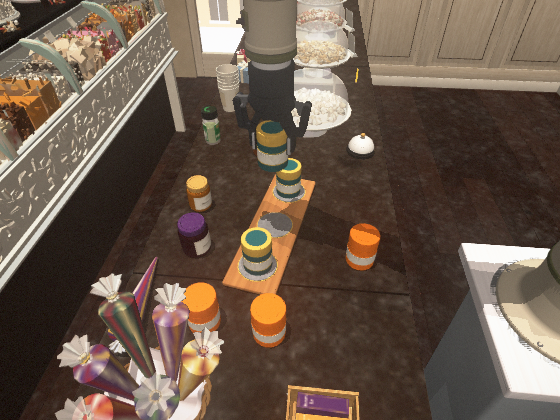

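The full tin hangs upright and still at (272,145), its bottom edge at the row expected for about 18 cm. The other two stand on their spots at (257,250) and (288,178), and everything else is where it was.

```bash
python3 -c "
from plant import bot
print(bot.sign_off())"
```

```text
the job is handed in; nothing more can be done
None
```

I lifted the left, middle and right tins in that order, about 5 cm each, and set each one back on its own felt spot. The middle tin is the full one, at about 7.1 N (0.72 kg); the left and right each weighed about 2.1 N (0.2 kg).

I then lifted the middle tin and handed the job in at about 29 s, with the arm still holding it.

**Last checks:**
- **Held tin:** it is upright with its underside about 18 cm above the counter, and the joints are practically still. The grip reads 60 mm and the wrist carries 6.9 N.
- **Other tins:** in the last side picture the left and right tins stand upright on their spots.
- **Bystanders:** the jars and the orange tins look unmoved.
- **Forces:** the largest force I read was about 11 N, a light press while setting down the left tin.

No check failed or disagreed. I took no top picture after the final lift, so that last look rests on the side camera alone.

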